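# Reload the air sampler's plate column

## Task

Reload the air sampler: pull its tray out to the stop, lift the aluminium cover straight up off its two pins without cocking it, and lay it flat in the wash tray. Then load every contact plate from the bench into the spring column, pressing each one down until the pawls snap over it and hold it. When they are all latched push the tray fully home, and leave the other things on the bench where they are.

Things in the scene. Friction and masses are not known exactly. Their poses are not given: they have to be found in the camera images.
- tray (a joint): slide of the sampler's tray, m: 0 = fully home in the housing, 0.160 = pulled out to its stop. About 2 N of friction; it stays where it is left
- tray_handle (a point): middle of the handle bar on the tray's front: a level steel bar 90 mm long (this frame's y), 14 mm thick (x), 16 mm high, 64 mm above the bench, 40 mm clear of the tray front (130 mm wide, 74 mm high) behind it. -x is the direction in which the tray is pulled out, z up. With the tray home the bar is 110 mm in front of the housing
- latch (a point): point on the axis of the spring column on the tray, level with the undersides of the two pawls, 142 mm above the bench; moves with the tray, 165 mm behind the handle bar (+x), 105 mm in front of the housing when the tray is out; axes as tray_handle. A plate pressed down on its lid till its top is about 4 mm below this point is caught by the pawls; let go, it rises until its top is level with this point
- rods_top (a point): on the column's axis, 34 mm above latch, level with the tops of the four upright guide rods (10 mm thick, 38 mm from the axis on the diagonals between x and y). They leave a plate 2 mm of play all round; their top 14 mm are tapered to a 4 mm tip, so that a plate up to about 4 mm off finds its way in. The +y and -y sides of the column are open for fingers
- pawl_tip (a point): nose of the front pawl, level with latch, 26 mm from the axis on the -x side; a like pawl is on the +x side. They reach up to 18 mm above latch. A plate set between the rods rests on their sloping backs, its underside 12 mm above latch. Pressed on, it pushes them apart and they snap in over it; pressed too little, it rises again. Their posts (56 to 70 mm off the axis) are 36 mm above latch
- follower (a joint): travel of the sprung follower under the stack, m, positive down: 0 when empty (its top 2 mm below latch), about 0.016, 0.034, 0.052, 0.070, 0.088 with 1 to 5 plates latched, 0.108 at its stop. The spring pushes up with about 4 N when empty and 15 N with five plates (120 N/m); passing the pawls adds 3 to 6 N. Each new plate goes on top and pushes the stack 18 mm lower
- cover_grip (a point): middle of the grip bar (70 mm long in x, 12 mm wide in y, 14 mm high) of the cover: an aluminium plate 150 x 80 x 8 mm, 220 g, with a black bridge handle; this point is 34 mm above its underside. It starts seated on the two posts (70 mm above latch), two 9.5 mm holes, 126 mm apart along x, over their 8 mm pins, which stand 14 mm above its top: it must rise 22 mm to clear them
- wash_in (a point): centre of the inner floor (4 mm above the bench) of the wash tray: an open, shallow stainless tray 240 x 150 mm outside (x, y of this frame), 30 mm high, 4 mm walls, fixed to the bench
- sampler: air sampler, fixed: a white box 260 mm deep (x), 240 mm wide (y), 320 mm high, with a round inlet head 26 mm high on its roof; origin under its centre. Its open front faces -x at x = -130 mm; the roof's underside is 235 mm up. The tray comes out of the front; with the tray home the column and its cover stand under the roof
- plate0_c (a point): centre (half-way up) of a contact plate: a closed round clear-plastic dish with a pale amber agar disc inside, 62 mm in diameter, 18 mm high, about 45 g, lying lid up on the bench (so the point starts 9 mm up); z up through the lid. Three to five of the five plates are present
- plate1_c (a point): centre (half-way up) of a contact plate: a closed round clear-plastic dish with a pale amber agar disc inside, 62 mm in diameter, 18 mm high, about 45 g, lying lid up on the bench (so the point starts 9 mm up); z up through the lid. Three to five of the five plates are present
- plate2_c (a point): centre (half-way up) of a contact plate: a closed round clear-plastic dish with a pale amber agar disc inside, 62 mm in diameter, 18 mm high, about 45 g, lying lid up on the bench (so the point starts 9 mm up); z up through the lid. Three to five of the five plates are present
- plate3_c (a point): centre (half-way up) of a contact plate: a closed round clear-plastic dish with a pale amber agar disc inside, 62 mm in diameter, 18 mm high, about 45 g, lying lid up on the bench (so the point starts 9 mm up); z up through the lid. Three to five of the five plates are present
- plate4_c (a point): centre (half-way up) of a contact plate: a closed round clear-plastic dish with a pale amber agar disc inside, 62 mm in diameter, 18 mm high, about 45 g, lying lid up on the bench (so the point starts 9 mm up); z up through the lid. Three to five of the five plates are present
- bottle0: bystander: blue square water bottle, 62 x 62 mm, 173 mm high with its steel spout, upright; origin at its foot
- bottle1: bystander: another blue water bottle, the same
- oiler: bystander: amber glass dispenser flask with steel spout, 84 mm in diameter, 150 mm high; origin at its foot
- tunnel: bystander: dark brown plastic tube, 60 mm in diameter, 95 mm long (from the origin along its x), lying; origin on its axis at one end
- scoop: bystander: steel scoop with black handle, 160 mm long (x), 51 mm wide, 22 mm high; origin on the bench between handle and blade
- stopper_box: bystander: open white plastic box 100 x 75 x 45 mm; origin under its centre
Mind the look-alikes: they are no part of the job. Leave any yellow look-alike of the part that bears plate1_c alone. What is shaped like the part that bears plate3_c but yellow is not meant.

How it is judged:
On the way, in this order (a step that is already met when the one before it is completed fails the run):
1. the tray is pulled out to its stop (value of joint tray above 0.155 m), for 0.1 s.
2. the cover has come straight up off its pins: level, and still over the column (z of cover_grip in the frame of latch above 0.094 m and horizontal distance between cover_grip and latch below 0.03 m and angle between cover_grip's own z axis and vertical below 0.2 rad).
3. with the tray still out, every plate present is latched in the column below the pawls (z of plate0_c in the frame of latch between -0.1 and -0.005 m and horizontal distance between each of plate0_c, plate1_c, plate2_c, plate3_c, plate4_c and latch below 0.008 m and angle between the z axis of each of plate0_c, plate1_c, plate2_c, plate3_c, plate4_c and the z axis of latch, either way round below 0.15 rad and z of plate1_c in the frame of latch between -0.1 and -0.005 m and z of plate2_c in the frame of latch between -0.1 and -0.005 m and z of plate3_c in the frame of latch between -0.1 and -0.005 m and z of plate4_c in the frame of latch between -0.1 and -0.005 m and value of joint tray above 0.13 m), for 0.3 s.
At the end, for the whole second after the job is handed in: Every plate present is latched flat in the column (centre within 8 mm of the axis, over 5 mm below the pawls, tilt under 0.15 rad); the cover lies flat (0.1 rad) on the floor of the wash tray; the tray is home to 5 mm; all at rest (z of plate0_c in the frame of latch between -0.1 and -0.005 m and horizontal distance between each of plate0_c, plate1_c, plate2_c, plate3_c, plate4_c and latch below 0.008 m and angle between the z axis of each of plate0_c, plate1_c, plate2_c, plate3_c, plate4_c and the z axis of latch, either way round below 0.15 rad and z of plate1_c in the frame of latch between -0.1 and -0.005 m and z of plate2_c in the frame of latch between -0.1 and -0.005 m and z of plate3_c in the frame of latch between -0.1 and -0.005 m and z of plate4_c in the frame of latch between -0.1 and -0.005 m and z of cover_grip in the frame of wash_in between 0.028 and 0.041 m and angle between cover_grip's own z axis and vertical below 0.1 rad and x of cover_grip in the frame of wash_in between -0.1 and 0.1 m and y of cover_grip in the frame of wash_in between -0.05 and 0.05 m and value of joint tray below 0.005 m and linear speed of each of cover, plate0, plate1, plate2, plate3, plate4 below 0.02 m/s); the robot touches nothing.
It fails at once if another thing on the bench is disturbed (moved more than 50 mm) (distance of any of bottle0, bottle1, oiler, tunnel, scoop, stopper_box from where it was at the start of the episode above 0.05 m).
Of plate0, plate1, plate2, plate3, plate4 only 3 to 5 are there at a start; the rules pass over those that are not, and their reading is None.
At some moment in a run one of plate0, plate1, plate2, plate3, plate4 may be knocked a few centimetres aside while the robot is not near it.
Once in a run the grip may slacken for a moment while it holds something.
It also fails if it takes over 210 s, if anything falls off the work surface, if the arm or the gripper's body presses on something with over 40 N, if the wrist force passes 120 N, or if a joint passes its speed limit or range.

## Robot

A 7-joint arm with a two-finger parallel gripper is mounted at the origin on the work surface. World frame = base frame: x ahead of the robot, y to its left, z up, the work surface at z = 0. Lengths are in m, angles in rad, forces in N, time in s.
With the tool pointing down it reaches from about 0.4 to 0.875 m from the base axis. Payload 19.3 kg.
Tool frame: the origin (TCP) lies at the very end of the fingers, on their centre line; the grasp point (between the pads) lies 19 mm behind it; z points along the fingers, y is the direction in which the jaws open and shut (so a half turn about z gives the same grasp; the last joint's range is limited). The gripper opens to 85 mm and grips with 20 to 120 N. Pads are 22 mm wide; open, the fingers measure 114 mm over their backs; the gripper's body (76 mm by 85 mm) begins 54 mm behind the grasp point. The pads swing forward as they close: fully open they stand 13 mm farther back than shut.
Start: joints at [1.144, 0.521, -0.036, 1.599, 0.021, 1.021, -0.113], TCP at [0.218, -0.586, 0.231] pointing down, gripper open.
Joint ranges: [-2.91, 2.91], [-0.3, 2.13], [-1.5, 1.42], [0.17, 2.43], [-1.26, 4.41], [0.16, 1.93], [-2.52, 2.52]. Speed limits (rad/s): [1.89, 1.89, 2.39, 2.39, 3.01, 3.01, 3.01].

## Interface

Orientations are given as [roll, pitch, yaw] about the fixed x, y, z axes, in that order (R = Rz(yaw) Ry(pitch) Rx(roll)).
In Python, from workcell import bot, grab_frame, calibration, workorder gives the robot as it stands.
- The arm moves only by the tool move_arm, never from a script. Its arguments are lists of equal length, an entry for each row: "jaw": the closure in counts, from 0 (fully open) to 255 (shut); "dp": the shift along the tool's x, y, z in units of 800 mm (1.0 is 800 mm), a list of three; "rotation": the turn, a rotation vector about the tool's x, y, z in units of pi rad (1.0 is pi rad), a list of three. In form: {"jaw": [jaw, ...], "dp": [[dx, dy, dz], ...], "rotation": [[rx, ry, rz], ...]}. A call has 1 to 10 rows; each row shifts and turns the commanded pose from where the row before left it, along the tool's axes as they then stand; what a row does not reach is not made up. A row lasts 1/8 s, in which the tool goes at most 62.5 mm and 10.7 degrees, less where a joint would pass 70% of its speed; a pose out of reach is approached as far as the arm can. A call with a number of a shift or a turn outside -1 to 1 is refused whole. A call with a gripper value outside its range is refused whole. The fingers move at their own pace and stop on an object; "squeeze" is the grip in N (left out, the last holds). Time passes only in rows, so rows that do not move let the fingers close. It gives the time, the measured TCP pose, the force and the opening at its end, in the units of the state.
- bot.observe(): the state, without advancing time (a new reading comes with each control period).
- grab_frame(name): name is "side" or "top" or "wrist"; returns the picture (400x640x3 uint8, blue, green, red); there is no depth.
- calibration(name): a dict with "camera_matrix" (3x3 intrinsics, pixels), "T" (4x4, takes a point from camera to world coordinates). Camera axes: x right, y down, z forward; pixel columns grow to the right and rows downward; lengths in m; the calibration is good to about 2 mm. A picture is of the moment at which its call begins: read the wrist's pose just before it. calibration takes no time and is no camera call; for the wrist camera it gives the pose at the moment of the call.
- workorder.job_done(): hands the job in, once; it reports no verdict.
The state is a dict: "clock": time; "qpos": joint angles; "qd": joint speeds; "joint_efforts": joint torques, N m; "position": TCP position; "tool_rot": TCP orientation; "force": force on the tool from outside, world axes, zero at the start; "moment": the same for the moment, N m; "grip_width": finger opening in m.
Only numpy, scipy, OpenCV 4.12 (cv2) and the standard library are available. Lean on these libraries where they do the work, as an engineer would, in place of code of your own. Each camera call takes 0.05 s, during which the arm holds its last target. There are 200 camera calls.

## Working session

There is one attempt and no reset: what is moved stays moved. The work goes in short steps, Python scripts to look and compute and a tool call to move; the robot and the scene stay as the last step left them, time stands still between calls to the robot, and variables do not carry over. Pictures are saved under pics/ and viewed, about 12 in all and at most 16, crops included, and the job is handed in when it is done.

Besides the shell and the picture viewer there is one more tool, called after "Call:" as a command line: name --argument value ..., lists and objects as JSON in quotes. move_arm: Moves the arm, as the interface text tells. Shifts and turns lie within -1 to 1; 1 stands for 800 mm of shift or pi rad of turn. Its arguments: {"type":"object","properties":{"jaw":{"type":"array","items":{"type":"number"}},"dp":{"type":"array","items":{"type":"array","items":{"type":"number","minimum":-1,"maximum":1}}},"rotation":{"type":"array","items":{"type":"array","items":{"type":"number","minimum":-1,"maximum":1}}},"squeeze":{"type":"number"}},"required":["jaw","dp","rotation"]}

```bash
mkdir -p pics; ls; python3 - <<'E'
from workcell import bot, grab_frame, calibration
import cv2,numpy as np
print(bot.observe())
for n in ("side","top"):
    cv2.imwrite(f"pics/{n}0.png",grab_frame(n)); c=calibration(n); print(n,np.round(c["camera_matrix"],1).tolist(),np.round(c["T"],3).tolist())
c=calibration("wrist");print(np.round(c["camera_matrix"],1).tolist(),np.round(c["T"],3).tolist())
E
```

```text
pics
{'clock': 0.0, 'qpos': array([ 1.1438025 ,  0.52204639, -0.03631829,  1.59999686,  0.0211797 ,
        1.02106681, -0.11280259]), 'qd': array([ 7.07591368e-04, -2.82902797e-04,  2.31450148e-05,  1.43124262e-03,
        5.48661524e-04, -1.45980240e-03,  1.74484428e-03]), 'joint_efforts': array([ 1.67228376e-03, -9.27088308e+01,  1.98062003e+00, -3.69914997e+01,
        1.78779551e-02,  8.36724008e-03, -6.36904451e-05]), 'position': array([ 0.21814732, -0.5853442 ,  0.23070963]), 'tool_rot': array([-3.14046137e+00,  6.67663231e-05,  3.56762575e-01]), 'force': array([-0.28113322,  0.51367875, -0.20961344]), 'moment': array([ 0.04679254, -0.01415792,  0.01474879]), 'grip_width': 0.08569366779957993}
side [[369.8, 0.0, 324.1], [0.0, 369.8, 195.8], [0.0, 0.0, 1.0]] [[0.985, -0.132, 0.114, 0.428], [-0.175, -0.743, 0.646, -0.598], [-0.0, -0.656, -0.755, 0.862], [0.0, 0.0, 0.0, 1.0]]
top [[397.0, 0.0, 322.6], [0.0, 397.0, 192.4], [0.0, 0.0, 1.0]] [[-0.018, -0.984, 0.177, 0.336], [-1.0, 0.014, -0.024, 0.023], [0.021, -0.177, -0.984, 1.356], [0.0, 0.0, 0.0, 1.0]]
[[295.4, 0.0, 317.1], [0.0, 295.4, 195.5], [0.0, 0.0, 1.0]] [[0.349, -0.895, -0.28, 0.29], [-0.937, -0.333, -0.101, -0.559], [-0.002, 0.297, -0.955, 0.374], [0.0, 0.0, 0.0, 1.0]]
```

View pics/top0.png

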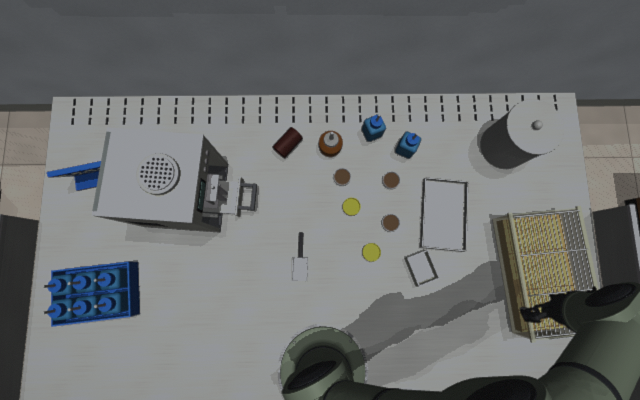

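View pics/side0.png

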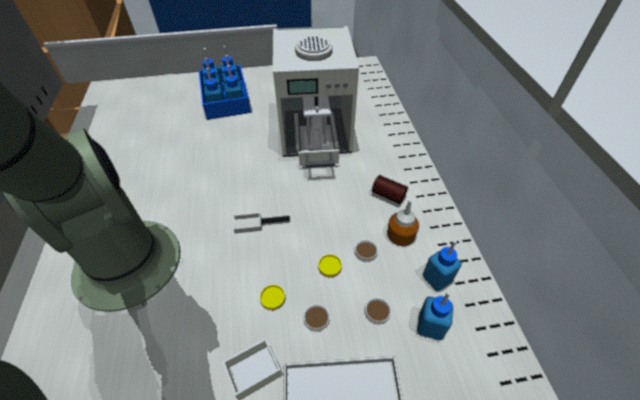

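```bash
cat > h.py <<'E'
from workcell import bot, grab_frame, calibration
import cv2,numpy as np
from scipy.spatial.transform import Rotation as R
def px2w(cal,u,v,z):
    K,T=cal["camera_matrix"],cal["T"]
    d=T[:3,:3]@np.linalg.solve(K,[u,v,1.0]); return T[:3,3]+d*(z-T[2,3])/d[2]
def w2px(cal,p):
    K,T=cal["camera_matrix"],cal["T"]
    q=K@(T[:3,:3].T@(np.asarray(p)-T[:3,3])); return q[:2]/q[2]
def pose():
    s=bot.observe(); return s["position"],R.from_euler("xyz",s["tool_rot"])
def rel(target,yaw=None,n=None):
    "shift in tool axes (units) and total rotation vec (units) to reach target pointing down at yaw"
    p,r=pose(); d=r.inv().apply(np.asarray(target)-p)/.8
    out=[np.round(d,4).tolist()]
    if yaw is not None:
        g=R.from_euler("xyz",[np.pi,0,yaw]); out.append(np.round((r.inv()*g).as_rotvec()/np.pi,4).tolist())
    return out
E
python3 - <<'E'
from h import *
c=calibration("top")
im=cv2.imread("pics/top0.png")
a=cv2.resize(im[110:250,180:290],None,fx=5,fy=5,interpolation=cv2.INTER_CUBIC)[:600]
cv2.imwrite("pics/crop0.png",a)
for n,u,v,z in [("pl",342,177,.009),("pl",390.5,180,.009),("pl",390.5,223,.009),("handleR",256,197,.064),("wash",443,214,.03),("y",351,207,.01),("y",371,252,.01),("bottle",374,123,.17),("bottle",408,141,.17),("oiler",331,135,.1),("box",421,267,.045)]:
    print(n,px2w(c,u,v,z).round(3), )
# circles: brown agar
hsv=cv2.cvtColor(im,cv2.COLOR_BGR2HSV)
for (u,v) in [(342,177),(390,180),(390,223)]: print(hsv[v,u])
m=cv2.inRange(hsv,(5,60,50),(18,200,200)); n,l,s,ce=cv2.connectedComponentsWithStats(m)
for i in range(1,n):
    if s[i,4]>30: print(s[i],ce[i].round(1),px2w(c,*ce[i],.009).round(4))
E
```

```text
pl [ 0.632 -0.078  0.009]
pl [ 0.619 -0.247  0.009]
pl [ 0.469 -0.24   0.009]
handleR [0.556 0.211 0.064]
wash [ 0.495 -0.415  0.03 ]
y [ 0.526 -0.106  0.01 ]
y [ 0.372 -0.169  0.01 ]
bottle [ 0.769 -0.172  0.17 ]
bottle [ 0.709 -0.276  0.17 ]
oiler [ 0.754 -0.039  0.1  ]
box [ 0.32  -0.326  0.045]
[ 14 106  82]
[ 14 108  80]
[ 14 106  82]
[319 131  24  23 258] [330.  144.1] [ 0.7512 -0.039   0.009 ]
[335 169  15  15 173] [341.8 176.3] [ 0.6342 -0.0777  0.009 ]
[384 173  15  15 173] [390.9 179.6] [ 0.6202 -0.2485  0.009 ]
[383 215  16  15 181] [390.4 222.1] [ 0.472  -0.2396  0.009 ]
```

View pics/crop0.png

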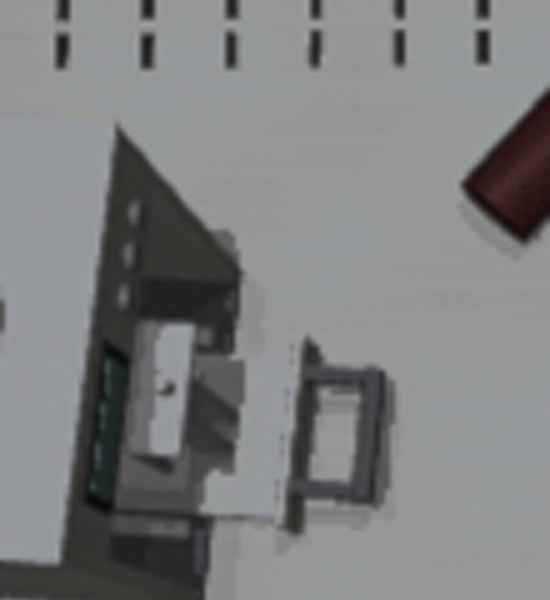

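```bash
python3 - <<'E'
from h import *
c=calibration("top")
def f(x,y,z): return px2w(c,180+x/5,110+y/5,z)
a=f(374,370,.072);b=f(367,500,.072);print(a,b,(a+b)/2,np.linalg.norm(a-b),np.arctan2(-(a-b)[1],(a-b)[0]))
a=f(118,125,.32);b=f(65,562,.32);d=a-b;print(a,b,np.linalg.norm(d),np.degrees(np.arctan2(d[1],d[0])))
a=f(307,345,.074);b=f(290,525,.074);d=a-b;print(a,b,np.linalg.norm(d),np.degrees(np.arctan2(d[1],d[0])))
print(rel([.55,.12,.30],0.0))
E
```

```text
[0.59823441 0.21419938 0.072     ] [0.51209318 0.2176678  0.072     ] [0.5551638  0.21593359 0.072     ] 0.08621102140990419 0.040242569369679085
[0.68475545 0.31691986 0.32      ] [0.4479365 0.3359991 0.32     ] 0.23758626470752633 -4.606067468321089
[0.61519969 0.25801795 0.074     ] [0.49625677 0.26679075 0.074     ] 0.11926601275521129 -4.218290834432531
[[0.6966, -0.6814, -0.0859], [-0.0003, 0.0001, 0.1136]]
```

Call:
move_arm --jaw '[0,0,0,0,0,0,0,0,0,0]' --dp '[[0,0,-0.029],[0,0,-0.029],[0,0,-0.029],[0.0266,-0.07,0],[0.0266,-0.07,0],[0.0266,-0.07,0],[0.0266,-0.07,0],[0.0266,-0.07,0],[0.0266,-0.07,0],[0.0266,-0.07,0]]' --rotation '[[0,0,0.046],[0,0,0.046],[0,0,0.046],[0,0,0],[0,0,0],[0,0,0],[0,0,0],[0,0,0],[0,0,0],[0,0,0]]' --squeeze 40

```text
clock: 1.35
position: [0.3973, -0.2044, 0.301]
tool_rot: [3.141, -0.0, -0.077]
force: [0.6, -0.1, 0.1]
grip_width: 0.0852
```

Call:
move_arm --jaw '[0,0,0,0,0,0,0]' --dp '[[0.0266,-0.07,0],[0.0266,-0.07,0],[0.0266,-0.07,0],[0.0266,-0.07,0],[0.0266,-0.07,0],[0.0266,-0.07,0],[0,0,0]]' --rotation '[[0,0,0],[0,0,0],[0,0,0],[0,0,0],[0,0,0],[0,0,0],[0,0,0]]'

```text
clock: 2.22
position: [0.5502, 0.1235, 0.3]
tool_rot: [-3.14, 0.001, -0.071]
force: [0.0, -0.1, 0.0]
grip_width: 0.0855
```

```bash
python3 - <<'E'
from h import *
c=calibration("wrist");im=grab_frame("wrist");cv2.imwrite("pics/w1.png",im);np.save("w1.npy",c["T"])
s=bot.observe();print(s["position"],s["tool_rot"],s["clock"]);print(c["T"].round(3))
t=grab_frame("top");cv2.imwrite("pics/top1.png",t)
E
```

```text
[0.54983094 0.12081962 0.30006508] [-3.14133337e+00  1.49528494e-03 -7.38185618e-02] 2.275
[[-0.072 -0.952 -0.298  0.626]
 [-0.997  0.068  0.025  0.118]
 [-0.003  0.299 -0.954  0.443]
 [ 0.     0.     0.     1.   ]]
```

View pics/w1.png

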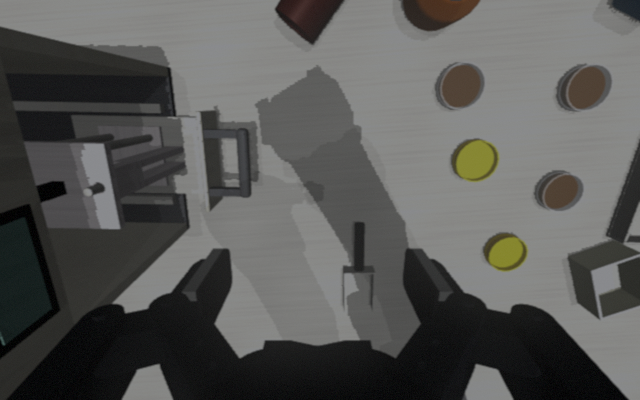

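```bash
python3 - <<'E'
from h import *
c=calibration("wrist");c["T"]=np.load("w1.npy")
a=px2w(c,243.5,130,.072);b=px2w(c,245.5,196,.072);d=a-b;m=(a+b)/2;print(a,b,m,np.linalg.norm(d),np.arctan2(d[1],d[0]))
for u,v in[(461,86),(585,88),(559,191)]: print(px2w(c,u,v,.015).round(4))
print(rel([m[0],m[1],.20],-.077),rel([m[0],m[1],.046],-.077))
E
```

```text
[0.6011075  0.21202043 0.072     ] [0.51634589 0.22186422 0.072     ] [0.5587267  0.21694233 0.072     ] 0.0853312957371363 -0.1156170731261061
[ 0.6342 -0.0771  0.015 ]
[ 0.6195 -0.2451  0.015 ]
[ 0.4738 -0.2351  0.015 ]
[[0.0021, -0.1227, 0.1253], [0.0001, 0.0003, 0.0004]] [[0.0024, -0.1228, 0.3178], [0.0001, 0.0003, 0.0004]]
```

Call:
move_arm --jaw '[135,135,135,135,135,135,135,135]' --dp '[[0.001,-0.061,0],[0,-0.061,0],[0,0,0.07],[0,0,0.07],[0,0,0.07],[0,0,0.06],[0,0,0.03],[0,0,0.019]]' --rotation '[[0,0,0.003],[0,0,0],[0,0,0],[0,0,0],[0,0,0],[0,0,0],[0,0,0],[0,0,0]]'

```text
clock: 3.32
position: [0.5585, 0.2148, 0.0447]
tool_rot: [3.141, 0.001, -0.088]
force: [0.6, 1.5, -0.0]
grip_width: 0.04
```

Call:
move_arm --jaw '[255,255,255,255]' --dp '[[0,0,0],[0,0,0],[0,0,0],[0,0,0]]' --rotation '[[0,0,0],[0,0,0],[0,0,0],[0,0,0]]'

```text
clock: 3.82
position: [0.559, 0.2162, 0.0465]
tool_rot: [-3.141, -0.001, -0.086]
force: [-1.7, -1.4, 5.0]
grip_width: 0.0131
```

Call:
move_arm --jaw '[255,255,255,255,255,255,255,255,255]' --dp '[[0,0.015,0],[0,0.027,0],[0,0.03,0],[0,0.03,0],[0,0.03,0],[0,0.03,0],[0,0.025,0],[0,0.013,0],[0,0.003,0]]' --rotation '[[0,0,0],[0,0,0],[0,0,0],[0,0,0],[0,0,0],[0,0,0],[0,0,0],[0,0,0],[0,0,0]]'

```text
clock: 4.95
position: [0.5451, 0.0594, 0.0465]
tool_rot: [-3.135, -0.002, -0.083]
force: [-1.6, 37.2, 0.7]
grip_width: 0.0131
```

```bash
python3 - <<'E'
from h import *
s=bot.observe();print(s["position"],s["tool_rot"],s["clock"],s["force"])
E
```

```text
[0.54506032 0.05938164 0.04651208] [-3.13467985e+00 -1.83300309e-03 -8.30109523e-02] 4.95 [-1.61749214 37.16224107  0.6502763 ]
```

Call:
move_arm --jaw '[135,135,135,100,50,0,0,0,0,0]' --dp '[[0,0,0],[0,0,0],[0,0,-0.06],[0,0,-0.07],[0,0,-0.07],[0,0,-0.07],[0,0,-0.06],[0,0,-0.06],[0,0,0],[0,0,0]]' --rotation '[[0,0,0],[0,0,0],[0,0,0],[0,0,0],[0,0,0.05],[0,0,0.055],[0,0,0.055],[0,0,0.055],[0,0,0.055],[0,0,0.055]]'

```text
clock: 6.2
position: [0.5436, 0.0511, 0.3291]
tool_rot: [3.12, 0.01, -0.852]
force: [0.3, -0.0, -1.2]
grip_width: 0.0856
```

Call:
move_arm --jaw '[0,0,0,0,0]' --dp '[[0,0,0],[0,0,0],[0,0,0],[0,0,0],[0,0,0]]' --rotation '[[0,0,0.055],[0,0,0.055],[0,0,0.055],[0,0,0.01],[0,0,0]]'

```text
clock: 6.82
position: [0.5409, 0.0485, 0.3178]
tool_rot: [3.089, 0.017, -1.189]
force: [0.1, 0.2, -0.4]
grip_width: 0.0855
```

```bash
python3 - <<'E'
from h import *
im=grab_frame("wrist");c=calibration("wrist");cv2.imwrite("pics/w2.png",im);np.save("w2.npy",c["T"])
s=bot.observe();print(s["position"],s["tool_rot"],s["clock"],s["qpos"]);print(rel([.5596,.2237,.36],-1.659))
E
```

```text
[0.54087395 0.04830584 0.31785809] [ 3.08926131  0.01718072 -1.18904479] 6.875 [-0.87243514  0.51123969  1.01683409  1.69434127 -0.44434449  1.2516689
 -2.50506041]
[[-0.1956, -0.1007, -0.0547], [0.0176, 0.0015, 0.1497]]
```

View pics/w2.png

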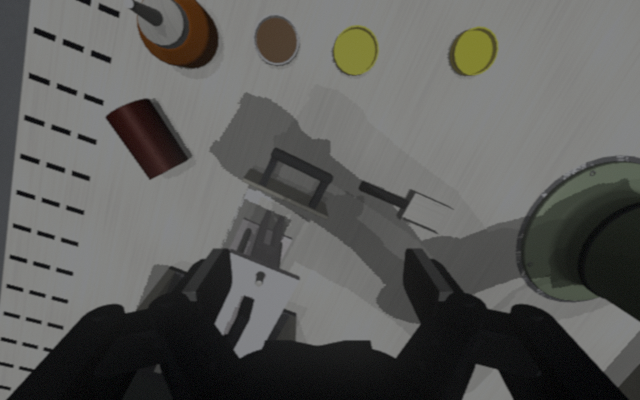

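Call:
move_arm --jaw '[0,0,0,0,0,0,0,0,0,0]' --dp '[[0,0,-0.01],[0,0,-0.01],[0,0,-0.01],[0,0,-0.01],[0,0,-0.01],[0,0,0],[0,0,0],[0,0,0],[0,0,0],[0,0,0]]' --rotation '[[0.0176,0,-0.05],[0,0,-0.055],[0,0,-0.055],[0,0,-0.055],[0,0,-0.055],[0,0,-0.055],[0,0,-0.055],[0,0,-0.055],[0,0,-0.055],[0,0,-0.055]]'

```text
clock: 8.12
position: [0.5416, 0.0472, 0.3586]
tool_rot: [-3.121, -0.008, 0.528]
force: [-0.1, 0.2, 0.3]
grip_width: 0.0853
```

Call:
move_arm --jaw '[0,0,0,0,0,0]' --dp '[[0,0,0],[0,0,0],[0,0,0],[0,0,0],[0,0,0],[0,0,0]]' --rotation '[[0,0,-0.055],[0,0,-0.055],[0,0,-0.055],[0,0,-0.055],[0,0,-0.055],[0,0,0]]'

```text
clock: 8.88
position: [0.5416, 0.0472, 0.3586]
tool_rot: [-3.134, -0.021, 1.385]
force: [0.0, -0.0, 0.2]
grip_width: 0.0856
```

```bash
python3 - <<'E'
from h import *
s=bot.observe();print(s["position"],s["tool_rot"],s["clock"],s["qpos"]);print(rel([.5596,.2237,.36],1.483))
c=calibration("wrist");c["T"]=np.load("w2.npy")
# w2: near end of cover pin at (260,279); pin top z=.142+.07+.008+.014=.234-ish
for z in(.22,.234): print(px2w(c,260,279,z))
print("bar",px2w(c,302,180,.072))
E
```

```text
[0.541591   0.04715311 0.35861755] [-3.13380512 -0.02098391  1.38507782] 8.875 [-0.51673957  0.29607405  0.43835034  1.65657169 -0.15598555  1.22117208
 -0.22683378]
[[0.221, -0.0186, 0.0031], [-0.0021, -0.0068, -0.0311]]
[0.5551127  0.14309462 0.22      ]
[0.55639629 0.1334737  0.234     ]
bar [0.53782325 0.07744247 0.072     ]
```

Call:
move_arm --jaw '[0,0,0,0,0]' --dp '[[0,0,0],[0.074,-0.009,0.015],[0.074,-0.009,0.03],[0.074,0,0.03],[0,0,0]]' --rotation '[[-0.0021,-0.0068,-0.031],[0,0,0],[0,0,0],[0,0,0],[0,0,0]]'

```text
clock: 9.5
position: [0.5412, 0.2273, 0.297]
tool_rot: [-3.138, 0.001, 1.485]
force: [0.1, -1.1, 0.8]
grip_width: 0.0854
```

```bash
python3 - <<'E'
from h import *
c=calibration("wrist");im=grab_frame("wrist");np.save("w3.npy",c["T"]);cv2.imwrite("pics/w3.png",im)
sd=grab_frame("side")
a=cv2.resize(sd[0:200,230:430],(600,600))[:, :]
cv2.imwrite("pics/m3.png",np.vstack([cv2.resize(im[150:,100:500],(400,250)),cv2.resize(sd[0:170,230:430],(400,340))]))
s=bot.observe();print(s["position"],s["tool_rot"],s["clock"])
for d in(-63,0,63): print(w2px(c,[.5596+.0885*d/1e3,.2237+.996*d/1e3,.219 if d==0 else .2]))
E
```

```text
[0.54256301 0.22288242 0.29898946] [-3.14026073e+00  1.24178849e-03  1.48079517e+00] 9.6
[337.81444131 264.93685602]
[341.14412418 207.16354494]
[341.4781755  124.04180511]
```

View pics/m3.png

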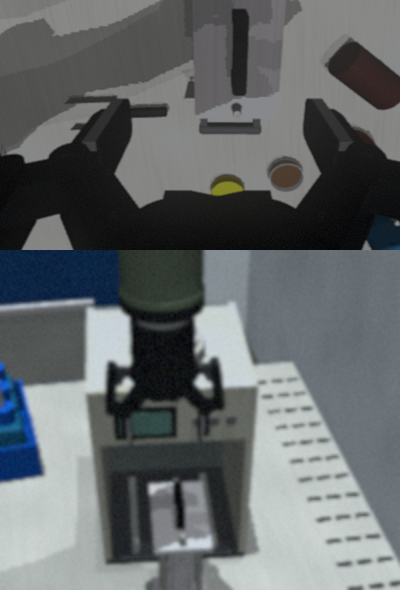

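```bash
python3 - <<'E'
from h import *
c=calibration("wrist");c["T"]=np.load("w3.npy")
a=px2w(c,339.5,158,.219);b=px2w(c,340,247,.219);print(a,b,(a+b)/2,np.linalg.norm(a-b));p=px2w(c,336,259,.2);print(p,p+.063*np.array([.0885,.996,0]))
print(rel([.5595,.222,.197],1.482),bot.observe()["position"])
E
```

```text
[0.56081177 0.26303468 0.219     ] [0.55647717 0.18884067 0.219     ] [0.55864447 0.22593768 0.219     ] 0.07432051438943384
[0.55277743 0.16719722 0.2       ] [0.55835293 0.22994522 0.2       ]
[[0.001, 0.0214, 0.1275], [-0.0004, 0.0004, -0.0004]] [0.54256301 0.22288242 0.29898946]
```

Call:
move_arm --jaw '[90,90,90,90,90,90,90]' --dp '[[0.0035,0.0205,0],[0,0,0],[0,0,0.04],[0,0,0.04],[0,0,0.0275],[0,0,0.02],[0,0,0]]' --rotation '[[0,0,0],[0,0,0],[0,0,0],[0,0,0],[0,0,0],[0,0,0],[0,0,0]]'

```text
clock: 10.48
position: [0.5587, 0.2237, 0.1967]
tool_rot: [-3.139, 0.001, 1.482]
force: [-0.5, -0.5, 0.5]
grip_width: 0.055
```

Call:
move_arm --jaw '[255,255,255,255,255]' --dp '[[0,0,0],[0,0,0],[0,0,0],[0,0,0],[0,0,0]]' --rotation '[[0,0,0],[0,0,0],[0,0,0],[0,0,0],[0,0,0]]' --squeeze 60

```text
clock: 11.1
position: [0.5592, 0.2244, 0.1978]
tool_rot: [-3.141, 0.0, 1.484]
force: [-2.2, -0.3, 6.2]
grip_width: 0.0108
```

Call:
move_arm --jaw '[255,255,255,255,255,255,255,255,255]' --dp '[[0,0,-0.004],[0,0,-0.0075],[0,0,-0.01],[0,0,-0.01],[0,0,-0.012],[0,0,-0.02],[0,0,-0.04],[0,0,-0.04],[0,0,0]]' --rotation '[[0,0,0],[0,0,0],[0,0,0],[0,0,0],[0,0,0],[0,0,0],[0,0,0],[0,0,0],[0,0,0]]'

```text
clock: 12.22
position: [0.5601, 0.2245, 0.3148]
tool_rot: [3.139, -0.002, 1.483]
force: [1.0, -0.0, -2.6]
grip_width: 0.0106
```

```bash
python3 - <<'E'
from h import *
c=calibration("wrist");im=grab_frame("wrist");np.save("w4.npy",c["T"]);cv2.imwrite("pics/w4.png",im)
s=bot.observe();print(s["position"],s["tool_rot"],s["force"],s["clock"],s["qpos"],s["grip_width"])
# wash tray from top0
t=cv2.imread("pics/top0.png");cv2.imwrite("pics/wash.png",np.hstack([cv2.resize(t[165:265,400:480],(480,600),interpolation=cv2.INTER_CUBIC),cv2.resize(im[:, 200:440],(320,533))[:600] if 0 else np.zeros((600,1,3),np.uint8)]))
E
```

```text
[0.5594797  0.2244292  0.31316253] [ 3.14136501e+00 -4.90279542e-04  1.48353914e+00] [-0.02446698 -0.81584111 -2.1442621 ] 12.275 [-0.72244666  0.43105223  0.35136795  1.57311753 -0.15752441  1.16496434
 -0.42564804] 0.010755262579633381
```

View pics/wash.png

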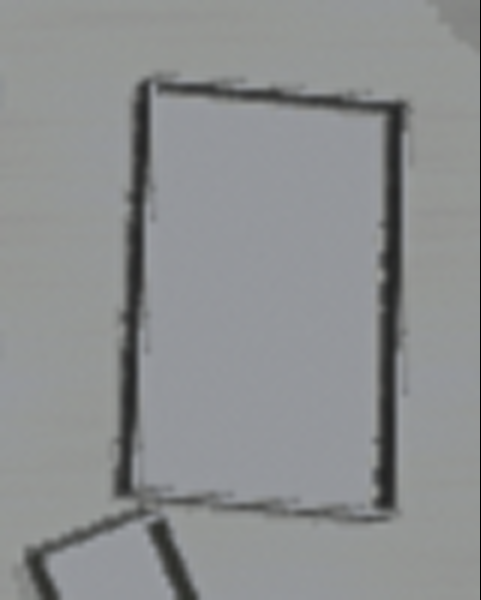

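```bash
python3 - <<'E'
from h import *
c=calibration("top")
P=np.array([px2w(c,400+x/6,165+y/6,.03) for x,y in[(145,80),(405,103),(392,515),(120,493)]])
m=P.mean(0);print(P.round(4),m,[np.linalg.norm(P[i]-P[(i+1)%4]).round(3) for i in range(4)])
d=(P[0]-P[3])+(P[1]-P[2]);print(np.arctan2(d[1],d[0]))
E
```

```text
[[ 0.6188 -0.3591  0.03  ]
 [ 0.6033 -0.5081  0.03  ]
 [ 0.3701 -0.4814  0.03  ]
 [ 0.3848 -0.3303  0.03  ]] [ 0.49422395 -0.41972617  0.03      ] [np.float64(0.15), np.float64(0.235), np.float64(0.152), np.float64(0.236)]
-0.11828403047495492
```

Call:
move_arm --jaw '[255,255,255,255,255,255,255,255,255,255]' --dp '[[-0.025,0,0],[-0.05,0,0],[-0.06,0,0],[-0.06,0,0],[-0.06,0,0],[-0.06,0,0],[-0.06,0,0],[-0.06,0,0],[-0.06,0,0],[-0.06,0,0]]' --rotation '[[0,0,0],[0,0,0],[0,0,0],[0,0,0],[0,0,0],[0,0,0],[0,0,0],[0,0,0],[0,0,0],[0,0,0]]'

```text
clock: 13.52
position: [0.5191, -0.2201, 0.3116]
tool_rot: [-3.139, 0.001, 1.483]
force: [0.8, -0.1, -2.5]
grip_width: 0.0107
```

Call:
move_arm --jaw '[255,255,255,255,255,255,255,255,255,255]' --dp '[[-0.06,0,0],[-0.06,0,0],[-0.06,0,0],[-0.05,-0.0115,0],[-0.0246,0,0],[0,0,0],[0,0,0],[0,0,0],[0,0,0],[0,0,0]]' --rotation '[[0,0,0],[0,0,0],[0,0,0],[0,0,0],[0,0,0.03],[0,0,0.05],[0,0,0.05],[0,0,0.05],[0,0,0.05],[0,0,0.05]]'

```text
clock: 14.78
position: [0.4923, -0.4205, 0.3117]
tool_rot: [-3.14, 0.002, 0.598]
force: [-0.6, 0.6, -1.7]
grip_width: 0.0107
```

Call:
move_arm --jaw '[255,255,255,255,255,255,255]' --dp '[[0,0,0],[0,0,0],[0,0,0],[0,0,0],[0,0,0],[0,0,0],[0,0,0]]' --rotation '[[0,0,0.05],[0,0,0.05],[0,0,0.05],[0,0,0.05],[0,0,0.03],[0,0,0],[0,0,0]]'

```text
clock: 15.65
position: [0.4931, -0.4203, 0.312]
tool_rot: [3.141, 0.002, -0.117]
force: [0.4, -0.4, -1.8]
grip_width: 0.0105
```

```bash
python3 - <<'E'
from h import *
c=calibration("wrist");im=grab_frame("wrist");np.save("w5.npy",c["T"]);cv2.imwrite("pics/w5.png",im)
s=bot.observe();print(s["position"],s["tool_rot"],s["force"],s["clock"],s["qpos"],s["grip_width"])
print(rel([.494,-.42,.08],-.118))
E
```

```text
[ 0.49320851 -0.42024592  0.31218365] [ 3.14102744e+00  1.52184668e-03 -1.17160003e-01] [-0.36801023 -0.4086174  -1.50369697] 15.7 [ 0.08771834  0.65221658  0.91232934  1.46263152 -0.5226466   1.28388207
 -0.63940589] 0.010736389100344303
[[0.0014, -0.0006, 0.2902], [0.0002, 0.0005, 0.0003]]
```

View pics/w5.png

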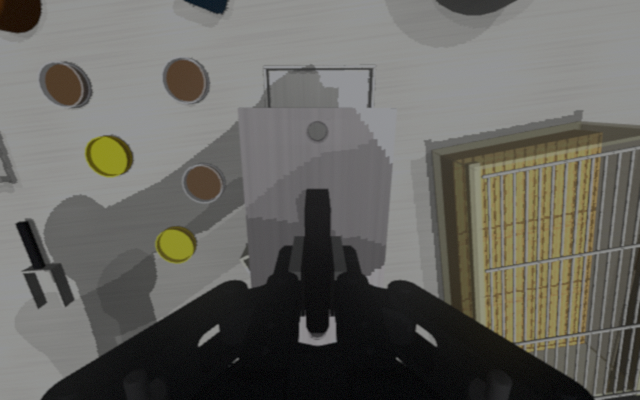

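Call:
move_arm --jaw '[255,255,255,255,255,255,255,255,255,255]' --dp '[[0.001,0,0.04],[0,0,0.06],[0,0,0.06],[0,0,0.06],[0,0,0.06],[0,0,0.03],[0,0,0.025],[0,0,0.015],[0,0,0.007],[0,0,0.003]]' --rotation '[[0,0,0],[0,0,0],[0,0,0],[0,0,0],[0,0,0],[0,0,0],[0,0,0],[0,0,0],[0,0,0],[0,0,0]]'

```text
clock: 16.95
position: [0.4942, -0.4206, 0.0247]
tool_rot: [3.14, 0.001, -0.118]
force: [0.7, -0.3, -0.9]
grip_width: 0.0109
```

Call:
move_arm --jaw '[255,255]' --dp '[[0,0,0.001],[0,0,0]]' --rotation '[[0,0,0],[0,0,0]]'

```text
clock: 17.2
position: [0.4942, -0.4205, 0.024]
tool_rot: [3.14, 0.001, -0.119]
force: [-0.1, 0.8, -0.9]
grip_width: 0.0107
```

Call:
move_arm --jaw '[255,135,135,135,135,135,100,50,0,0]' --dp '[[0,0,0.001],[0,0,0],[0,0,0],[0,0,0],[0,0,-0.04],[0,0,-0.07],[0,0,-0.07],[0,0,-0.05],[-0.018,-0.075,0],[-0.018,-0.075,0]]' --rotation '[[0,0,0],[0,0,0],[0,0,0],[0,0,0],[0,0,0],[0,0,0],[0,0,0],[0,0,0],[0,0,0],[0,0,0]]'

```text
clock: 18.45
position: [0.4794, -0.2965, 0.2068]
tool_rot: [3.141, 0.001, -0.12]
force: [1.8, 0.9, -0.6]
grip_width: 0.0852
```

Call:
move_arm --jaw '[0,0,0,0,0,0,0,0,0,0]' --dp '[[-0.018,-0.075,0],[0,0,0],[0,0,0],[0,0,0],[0,0,0],[0,0,0],[0,0,0],[0,0,0],[0,0,0],[0,0,0]]' --rotation '[[0,0,-0.015],[0,0,-0.055],[0,0,-0.055],[0,0,-0.055],[0,0,-0.055],[0,0,-0.055],[0,0,-0.055],[0,0,-0.055],[0,0,-0.055],[0,0,-0.055]]'

```text
clock: 19.7
position: [0.4726, -0.2365, 0.2067]
tool_rot: [-3.14, 0.001, 1.489]
force: [-0.6, 0.5, -0.8]
grip_width: 0.0855
```

```bash
cat >> h.py <<'E'
def brown(cam,z=.012,save=None,lo=(5,50,30)):
    c=calibration(cam);im=grab_frame(cam)
    if save: cv2.imwrite(save,im)
    m=cv2.inRange(cv2.cvtColor(im,cv2.COLOR_BGR2HSV),lo,(20,200,220)); n,l,s,ce=cv2.connectedComponentsWithStats(m)
    return [(s[i].tolist(),ce[i].round(1).tolist(),px2w(c,*ce[i],z).round(4).tolist()) for i in range(1,n) if s[i,4]>80]
E
python3 - <<'E'
from h import *
for b in brown("wrist",save="pics/w6.png"): print("w",b)
for b in brown("top",save="pics/top6.png"): print("t",b)
s=bot.observe();print(s["position"],s["tool_rot"],s["force"],s["clock"],s["qpos"])
a=cv2.imread("pics/top6.png")[100:290,280:500];cv2.imwrite("pics/v6.png",np.vstack([cv2.resize(a,None,fx=1.6,fy=1.6),cv2.resize(cv2.imread("pics/w6.png"),(352,220))]))
E
```

```text
w ([441, 0, 53, 34, 1433], [465.8, 14.1], [0.6345, -0.087, 0.012])
w ([295, 152, 45, 45, 1616], [317.0, 174.1], [0.4719, -0.2388, 0.012])
w ([403, 167, 45, 43, 1490], [425.0, 187.9], [0.5983, -0.2661, 0.012])
t ([319, 131, 24, 26, 313], [329.9, 145.2], [0.7463, -0.0383, 0.012])
t ([334, 169, 16, 15, 176], [341.8, 176.3], [0.6336, -0.0772, 0.012])
t ([389, 179, 16, 15, 182], [396.4, 185.8], [0.5974, -0.2658, 0.012])
t ([383, 215, 15, 16, 160], [389.4, 221.6], [0.4736, -0.2356, 0.012])
t ([508, 283, 11, 34, 103], [513.4, 298.5], [0.2115, -0.6359, 0.012])
[ 0.47255257 -0.23661398  0.20682736] [-3.14068045e+00  5.54143416e-04  1.48575839e+00] [-0.080282   -0.54970336  0.18714905] 19.8 [-0.00925766  0.43987827  0.48601039  1.89805652 -0.2628041   0.86715938
  0.52405172]
```

View pics/v6.png

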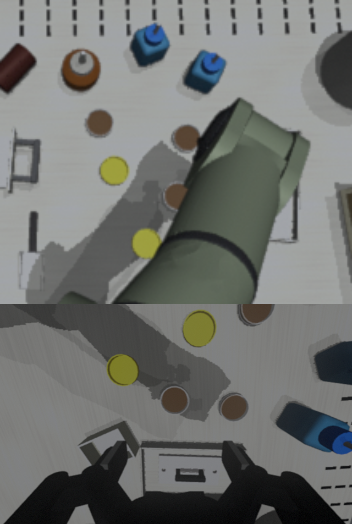

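Call:
move_arm --jaw '[0,0,0,0,0,0,0]' --dp '[[-0.002,0,0.05],[0,0,0.06],[0,0,0.06],[0,0,0.045],[0,0,0.025],[0,0,0.013],[0,0,0.003]]' --rotation '[[0,0,0],[0,0,0],[0,0,0],[0,0,0],[0,0,0],[0,0,0],[0,0,0]]'

```text
clock: 20.68
position: [0.4721, -0.2383, 0.0017]
tool_rot: [-3.14, 0.001, 1.482]
force: [0.2, 0.1, 1.0]
grip_width: 0.0853
```

Call:
move_arm --jaw '[255,255,255,255]' --dp '[[0,0,0],[0,0,0],[0,0,0],[0,0,0]]' --rotation '[[0,0,0],[0,0,0],[0,0,0],[0,0,0]]' --squeeze 35

```text
clock: 21.18
position: [0.4727, -0.2383, 0.0029]
tool_rot: [-3.142, 0.001, 1.483]
force: [-1.2, 0.9, 8.1]
grip_width: 0.0606
```

Call:
move_arm --jaw '[255,255,255,255,255,255,255,255,255,255]' --dp '[[0,0,-0.03],[0,0,-0.06],[0,0,-0.06],[0,0,-0.06],[0,0,-0.06],[0,0,-0.06],[0.02,0.008,-0.04],[0.05,0.01,0],[0.06,0.01,0],[0.06,0.01,0]]' --rotation '[[0,0,0],[0,0,0],[0,0,0],[0,0,0],[0,0,0],[0,0,0],[0,0,0],[0,0,0],[0,0,0],[0,0,0]]'

```text
clock: 22.42
position: [0.5162, -0.0877, 0.2985]
tool_rot: [-3.141, 0.0, 1.483]
force: [1.3, 0.2, -0.2]
grip_width: 0.0603
```

Call:
move_arm --jaw '[255,255,255,255,255,255,255]' --dp '[[0.06,0.01,0],[0.06,0.01,0],[0.06,0,0],[0.06,0,0],[0.047,0,0],[0.02,0,0],[0,0,0]]' --rotation '[[0,0,0],[0,0,0],[0,0,0],[0,0,0],[0,0,0],[0,0,0],[0,0,0]]'

```text
clock: 23.3
position: [0.5534, 0.1544, 0.2977]
tool_rot: [-3.14, 0.001, 1.484]
force: [-0.2, -0.5, -1.2]
grip_width: 0.0602
```

```bash
python3 - <<'E'
from h import *
c=calibration("wrist");im=grab_frame("wrist");np.save("w7.npy",c["T"]);cv2.imwrite("pics/w7.png",im)
s=bot.observe();print(s["position"],s["tool_rot"],s["force"],s["clock"],s["grip_width"])
ax=np.array([.5594,.2250]);u=np.array([.0885,.9961]);v=np.array([-u[1],u[0]])
for a,b,z in[(63,0,.2),(-63,0,.2)]+[(i*26.9,j*26.9,.176) for i in(1,-1) for j in(1,-1)]:
    q=ax+(a*u+b*v)/1e3; print(a,b,w2px(c,[*q,z]).round(1))
cv2.imwrite("pics/v7.png",cv2.resize(im[0:230,180:460],None,fx=2.6,fy=2.6,interpolation=cv2.INTER_CUBIC))
E
```

```text
[0.55346722 0.1531093  0.2977439 ] [-3.14052099e+00  1.02620649e-03  1.48282864e+00] [ 0.62853043 -1.04503541 -0.42432661] 23.35 0.060296940274622096
63 0 [317.3  20. ]
-63 0 [317.1 188.3]
26.9 26.9 [285.   76.7]
26.9 -26.9 [349.5  76.8]
-26.9 26.9 [286.9 141.8]
-26.9 -26.9 [347.5 141.9]
```

View pics/v7.png

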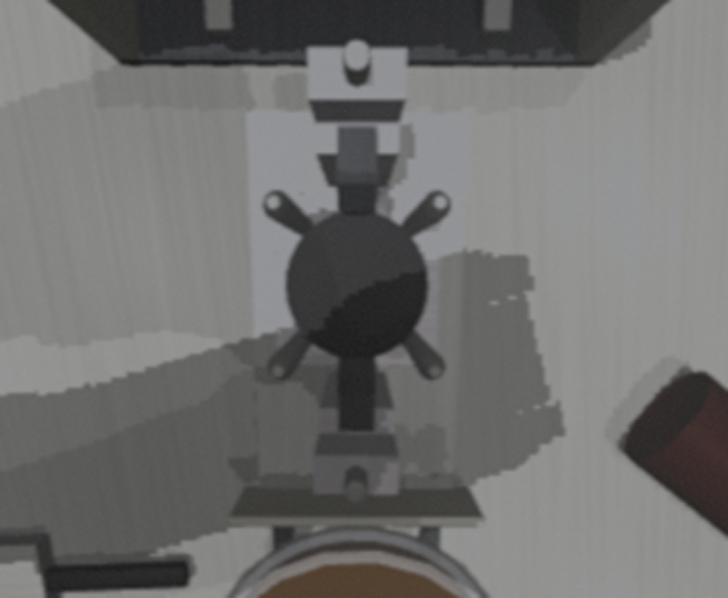

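Call:
move_arm --jaw '[255,255,255,255,255,255,255,255,255,255]' --dp '[[0.03,0,0],[0.04,0,0],[0.02,0,0],[0,0,0],[0,0,0.05],[0,0,0.05],[0,0,0.03],[0,0,0.02],[0,0,0.015],[0,0,0.008]]' --rotation '[[0,0,0],[0,0,0],[0,0,0],[0,0,0],[0,0,0],[0,0,0],[0,0,0],[0,0,0],[0,0,0],[0,0,0]]'

```text
clock: 24.6
position: [0.5598, 0.2255, 0.1589]
tool_rot: [-3.14, 0.001, 1.483]
force: [-0.6, 0.3, 0.0]
grip_width: 0.0602
```

```bash
python3 - <<'E'
from h import *
s=bot.observe();print(s["position"],s["tool_rot"],s["force"],s["clock"],s["grip_width"])
E
```

```text
[0.55976585 0.22547868 0.15886767] [-3.14046260e+00  7.07370637e-04  1.48322702e+00] [-0.57549687  0.34685399  0.00669513] 24.6 0.06021701059327908
```

Call:
move_arm --jaw '[255,255,255]' --dp '[[0,0,0.002],[0,0,0.002],[0,0,0]]' --rotation '[[0,0,0],[0,0,0],[0,0,0]]'

```text
clock: 24.98
position: [0.5598, 0.2258, 0.1561]
tool_rot: [-3.141, 0.0, 1.484]
force: [0.3, -0.4, -0.9]
grip_width: 0.0604
```

Call:
move_arm --jaw '[0,0,0,0,0,0,255,255,255,255]' --dp '[[0,0,0],[0,0,0],[0,0,0],[0,0,-0.03],[0,0,-0.05],[0,0,0],[0,0,0],[0,0,0],[0,0,0],[0,0,0]]' --rotation '[[0,0,0],[0,0,0],[0,0,0],[0,0,0],[0,0,0],[0,0,0],[0,0,0],[0,0,0],[0,0,0],[0,0,0]]'

```text
clock: 26.22
position: [0.5596, 0.2257, 0.2194]
tool_rot: [-3.14, 0.001, 1.483]
force: [0.6, 0.4, 0.5]
grip_width: 0.0123
```

```bash
python3 - <<'E'
from h import *
for b in brown("top",z=.172,save="pics/top8.png"): print("t",b)
s=bot.observe();print(s["position"],s["tool_rot"],s["force"],s["clock"],s["grip_width"])
E
```

```text
t ([319, 131, 24, 26, 312], [329.9, 145.2], [0.6974, -0.0311, 0.172])
t ([335, 169, 15, 15, 174], [341.8, 176.3], [0.5983, -0.0656, 0.172])
t ([389, 179, 16, 15, 180], [396.3, 185.8], [0.5663, -0.2313, 0.172])
t ([247, 183, 9, 17, 94], [251.0, 191.3], [0.5554, 0.2103, 0.172])
t ([503, 246, 10, 29, 90], [506.8, 259.4], [0.3392, -0.5494, 0.172])
[0.55959665 0.22574956 0.21953927] [-3.13989888e+00  1.02393418e-03  1.48355240e+00] [0.59664486 0.61517282 0.31839852] 26.275 0.004683060845283278
```

Call:
move_arm --jaw '[255,255,255,255,255,255,255,255]' --dp '[[0,0,0.03],[0,0,0.02],[0,0,0.01],[0,0,0.01],[0,0,0.01],[0,0,0.01],[0,0,0.01],[0,0,0]]' --rotation '[[0,0,0],[0,0,0],[0,0,0],[0,0,0],[0,0,0],[0,0,0],[0,0,0],[0,0,0]]'

```text
clock: 27.28
position: [0.5597, 0.2257, 0.1396]
tool_rot: [-3.14, 0.001, 1.483]
force: [0.0, 0.3, 4.7]
grip_width: 0.0002
```

Call:
move_arm --jaw '[255,255,255]' --dp '[[0,0,0.005],[0,0,0.002],[0,0,0]]' --rotation '[[0,0,0],[0,0,0],[0,0,0]]'

```text
clock: 27.65
position: [0.5598, 0.2258, 0.1346]
tool_rot: [-3.141, 0.001, 1.483]
force: [-0.2, -0.0, 5.8]
grip_width: 0.0003
```

Call:
move_arm --jaw '[255,255,255,0,0,0,0]' --dp '[[0,0,-0.008],[0,0,-0.008],[0,0,-0.05],[0,0,-0.07],[-0.03,0,-0.07],[-0.06,0,0],[0,0,0]]' --rotation '[[0,0,0],[0,0,0],[0,0,0],[0,0,0],[0,0,0],[0,0,0],[0,0,0]]'

```text
clock: 28.52
position: [0.5534, 0.1506, 0.3003]
tool_rot: [-3.141, 0.001, 1.479]
force: [-0.3, -0.1, 0.1]
grip_width: 0.072
```

```bash
python3 - <<'E'
from h import *
c=calibration("wrist");im=grab_frame("wrist")
cv2.imwrite("pics/v9.png",cv2.resize(im[0:230,180:460],None,fx=2,fy=2,interpolation=cv2.INTER_CUBIC))
s=bot.observe();print(s["position"],s["force"],s["clock"])
for b in brown("wrist",z=.136): print(b)
print(w2px(c,[.5594,.225,.136]))
E
```

```text
[0.55331216 0.15281147 0.2996894 ] [-0.26853993  0.79528171 -0.89203164] 28.575
([292, 80, 53, 57, 2367], [317.9, 107.7], [0.5603, 0.2251, 0.136])
([422, 240, 62, 41, 1453], [452.6, 258.7], [0.7014, 0.0431, 0.136])
([362, 277, 31, 25, 608], [377.4, 288.8], [0.613, 0.0102, 0.136])
[316.39053352 105.44231439]
```

View pics/v9.png

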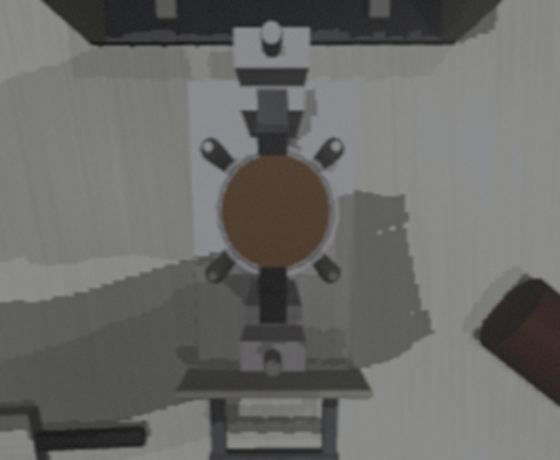

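Call:
move_arm --jaw '[0,0,0,0,0,0,0,0,0,0]' --dp '[[-0.05,0.01,0],[-0.065,0.0125,0],[-0.065,0.0125,0],[-0.065,0.0125,0],[-0.065,0.0125,0],[-0.065,0.0125,0],[-0.065,0.0125,0.02],[-0.0466,0.0125,0.05],[-0.03,0.004,0.05],[0,0,0]]' --rotation '[[0,0,0],[0,0,0],[0,0,0],[0,0,0],[0,0,0],[0,0,0],[0,0,0],[0,0,0],[0,0,0],[0,0,0]]'

```text
clock: 29.88
position: [0.5969, -0.265, 0.1998]
tool_rot: [-3.135, 0.0, 1.482]
force: [-0.0, -0.0, 1.0]
grip_width: 0.0853
```

```bash
python3 - <<'E'
from h import *
for b in brown("wrist",save="pics/w10.png"): print("w",b)
s=bot.observe();print(s["position"],s["tool_rot"],s["clock"],s["qpos"])
c=calibration("wrist")
E
```

```text
w ([319, 0, 43, 12, 362], [340.1, 4.3], [0.6329, -0.0984, 0.012])
w ([297, 152, 46, 46, 1678], [319.5, 174.1], [0.5981, -0.2657, 0.012])
[ 0.59804996 -0.26409662  0.20194624] [-3.13742318e+00  6.86934225e-05  1.48342602e+00] 29.925 [ 0.03875205  0.64490667  0.45669605  1.56125018 -0.3159639   1.01362549
  0.49779647]
```

Plate found 1.6 mm off in y; descend and grip.

Call:
move_arm --jaw '[0,0,0,0,0,0,0]' --dp '[[-0.002,0,0.05],[0,0,0.06],[0,0,0.055],[0,0,0.04],[0,0,0.025],[0,0,0.012],[0,0,0.006]]' --rotation '[[0,0,0],[0,0,0],[0,0,0],[0,0,0],[0,0,0],[0,0,0],[0,0,0]]'

```text
clock: 30.8
position: [0.5985, -0.2663, 0.0055]
tool_rot: [-3.141, 0.001, 1.484]
force: [0.6, -0.0, -0.3]
grip_width: 0.0856
```

Call:
move_arm --jaw '[255,255,255,255]' --dp '[[0,0,0],[0,0,0],[0,0,0],[0,0,0]]' --rotation '[[0,0,0],[0,0,0],[0,0,0],[0,0,0]]'

```text
clock: 31.3
position: [0.5983, -0.2666, 0.006]
tool_rot: [-3.141, 0.001, 1.483]
force: [-2.2, 0.6, 5.7]
grip_width: 0.06
```

Call:
move_arm --jaw '[255,255,255,255,255,255,255,255,255,255]' --dp '[[0,0,-0.03],[0,0,-0.06],[0,0,-0.06],[0,0,-0.06],[0,0,-0.06],[0,0,-0.06],[0.0166,-0.01,-0.04],[0.05,-0.013,0],[0.06,-0.013,0],[0.065,-0.013,0]]' --rotation '[[0,0,0],[0,0,0],[0,0,0],[0,0,0],[0,0,0],[0,0,0],[0,0,0],[0,0,0],[0,0,0],[0,0,0]]'

```text
clock: 32.55
position: [0.5721, -0.1091, 0.3016]
tool_rot: [-3.141, 0.0, 1.483]
force: [1.0, 0.3, -0.3]
grip_width: 0.0599
```

Call:
move_arm --jaw '[255,255,255,255,255,255,255]' --dp '[[0.065,-0.013,0],[0.065,-0.013,0],[0.065,-0.013,0],[0.065,-0.013,0],[0.065,0,0],[0.03,0,0],[0,0,0]]' --rotation '[[0,0,0],[0,0,0],[0,0,0],[0,0,0],[0,0,0],[0,0,0],[0,0,0]]'

```text
clock: 33.42
position: [0.5557, 0.1778, 0.3008]
tool_rot: [-3.14, 0.0, 1.486]
force: [0.2, -1.0, -0.5]
grip_width: 0.06
```

```bash
python3 - <<'E'
from h import *
s=bot.observe();print(s["position"],s["tool_rot"],s["force"],s["clock"],s["grip_width"])
print(rel([.5598,.2257,.26],1.483))
for b in brown("wrist",z=s["position"][2]+.01,save="pics/w11.png"): print("w",b)
E
```

```text
[0.55573205 0.17778515 0.30080672] [-3.14035117e+00  4.83738408e-04  1.48569277e+00] [ 0.22946995 -0.99326901 -0.50603484] 33.425 0.06000462372398084
[[0.0601, 0.0, 0.051], [-0.0004, 0.0002, 0.0009]]
w ([292, 108, 53, 53, 2176], [317.9, 133.4], [0.5615, 0.2413, 0.3108])
w ([265, 211, 104, 91, 7344], [317.0, 255.4], [0.5559, 0.1812, 0.3108])
w ([418, 254, 62, 42, 1580], [447.2, 273.4], [0.6216, 0.1652, 0.3108])
w ([361, 289, 25, 25, 444], [373.3, 302.2], [0.5833, 0.151, 0.3108])
```

Call:
move_arm --jaw '[255,255,255,255,255,255,255,255,255,255]' --dp '[[0.04,0,0],[0.02,0,0],[0,0,0],[0,0,0.05],[0,0,0.05],[0,0,0.03],[0,0,0.02],[0,0,0.015],[0,0,0.01],[0,0,0]]' --rotation '[[0,0,0.0009],[0,0,0],[0,0,0],[0,0,0],[0,0,0],[0,0,0],[0,0,0],[0,0,0],[0,0,0],[0,0,0]]'

```text
clock: 34.72
position: [0.5599, 0.2242, 0.1606]
tool_rot: [-3.14, 0.001, 1.481]
force: [0.9, 0.5, -0.2]
grip_width: 0.0597
```

Call:
move_arm --jaw '[0,0,0,0,0,0,255,255,255,255]' --dp '[[0,0,0.001],[0,0,0],[0,0,0],[0,0,-0.03],[0,0,-0.05],[0,0,0],[0,0,0],[0,0,0],[0,0,0],[0,0,0]]' --rotation '[[0,0,0],[0,0,0],[0,0,0],[0,0,0],[0,0,0],[0,0,0],[0,0,0],[0,0,0],[0,0,0],[0,0,0]]'

```text
clock: 35.98
position: [0.5599, 0.2241, 0.2235]
tool_rot: [-3.14, 0.001, 1.481]
force: [0.6, 0.1, 0.3]
grip_width: 0.0127
```

Call:
move_arm --jaw '[255,255,255,255,255,255,255,255,255,255]' --dp '[[0.0015,0,0.03],[0,0,0.02],[0,0,0.01],[0,0,0.01],[0,0,0.01],[0,0,0.01],[0,0,0.01],[0,0,0.01],[0,0,0.003],[0,0,0]]' --rotation '[[0,0,0],[0,0,0],[0,0,0],[0,0,0],[0,0,0],[0,0,0],[0,0,0],[0,0,0],[0,0,0],[0,0,0]]'

```text
clock: 37.22
position: [0.5607, 0.2256, 0.1339]
tool_rot: [3.142, -0.0, 1.481]
force: [0.6, 0.4, 7.2]
grip_width: 0.0
```

Call:
move_arm --jaw '[255,255,255,0,0,0,0]' --dp '[[0,0,-0.008],[0,0,-0.008],[0,0,-0.05],[0,0,-0.07],[-0.03,0,-0.07],[-0.06,0,0],[0,0,0]]' --rotation '[[0,0,0],[0,0,0],[0,0,0],[0,0,0],[0,0,0],[0,0,0],[0,0,0]]'

```text
clock: 38.1
position: [0.5539, 0.1501, 0.2994]
tool_rot: [3.142, 0.001, 1.476]
force: [0.1, 0.9, -1.2]
grip_width: 0.0723
```

```bash
python3 - <<'E'
from h import *
c=calibration("wrist")
s=bot.observe();print(s["position"],s["force"],s["clock"])
for b in brown("wrist",z=.136,save="pics/w12.png"): print(b)
print(w2px(c,[.5594,.225,.136]))
for b in brown("top",z=.012,save="pics/top12.png"): print(b)
im=cv2.imread("pics/w12.png");cv2.imwrite("pics/v12.png",cv2.resize(im[0:230,180:460],None,fx=2,fy=2,interpolation=cv2.INTER_CUBIC))
E
```

```text
[0.55385032 0.15012993 0.29941528] [ 0.0945086   0.90645957 -1.16723101] 38.1
([290, 77, 54, 57, 2396], [316.8, 104.7], [0.5606, 0.2253, 0.136])
([422, 237, 63, 50, 1723], [450.0, 258.7], [0.6985, 0.04, 0.136])
([362, 275, 31, 25, 582], [376.8, 287.3], [0.6124, 0.0094, 0.136])
[315.61424097 105.08339328]
([319, 131, 24, 26, 311], [329.9, 145.2], [0.7463, -0.0385, 0.012])
([335, 169, 15, 15, 175], [341.8, 176.3], [0.6336, -0.0774, 0.012])
```

View pics/v12.png

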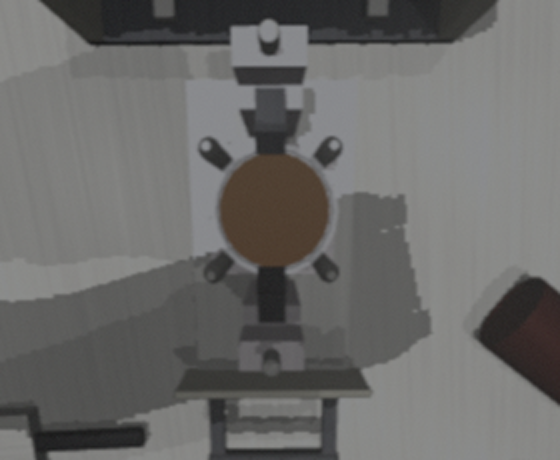

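Call:
move_arm --jaw '[0,0,0,0,0,0,0,0]' --dp '[[-0.04,0.018,0],[-0.06,0.027,0],[-0.06,0.027,0],[-0.06,0.027,0.03],[-0.04,0.0207,0.04],[-0.014,0.005,0.04],[0,0,0.014],[0,0,0]]' --rotation '[[0,0,0],[0,0,0],[0,0,0],[0,0,0],[0,0,0],[0,0,0],[0,0,0],[0,0,0]]'

```text
clock: 39.2
position: [0.6332, -0.0722, 0.1988]
tool_rot: [-3.139, 0.0, 1.482]
force: [-0.5, 0.4, 0.1]
grip_width: 0.0855
```

```bash
python3 - <<'E'
from h import *
for b in brown("wrist",save="pics/w13.png"): print("w",b)
s=bot.observe();print(s["position"],s["tool_rot"],s["clock"]);print(rel([.634,-.077,.005],1.483))
E
```

```text
w ([381, 95, 95, 86, 3527], [416.3, 132.2], [0.7451, -0.0354, 0.012])
w ([296, 155, 47, 46, 1680], [319.0, 177.7], [0.6344, -0.077, 0.012])
[ 0.6336069  -0.07225752  0.19972644] [-3.14059250e+00  2.90847817e-04  1.48226836e+00] 39.25
[[-0.0058, 0.0013, 0.2434], [-0.0003, 0.0001, -0.0002]]
```

Call:
move_arm --jaw '[0,0,0,0,0,0,0]' --dp '[[-0.0058,0.001,0.04],[0,0,0.06],[0,0,0.055],[0,0,0.04],[0,0,0.025],[0,0,0.016],[0,0,0.007]]' --rotation '[[0,0,0],[0,0,0],[0,0,0],[0,0,0],[0,0,0],[0,0,0],[0,0,0]]'

```text
clock: 40.12
position: [0.6338, -0.0783, 0.005]
tool_rot: [-3.141, 0.001, 1.481]
force: [-0.6, -0.4, 0.6]
grip_width: 0.0851
```

Call:
move_arm --jaw '[255,255,255,255]' --dp '[[0,0,0],[0,0,0],[0,0,0],[0,0,0]]' --rotation '[[0,0,0],[0,0,0],[0,0,0],[0,0,0]]'

```text
clock: 40.62
position: [0.6338, -0.0786, 0.0059]
tool_rot: [-3.141, 0.001, 1.481]
force: [-2.2, 0.1, 6.2]
grip_width: 0.0602
```

Call:
move_arm --jaw '[255,255,255,255,255,255,255,255,255,255]' --dp '[[0,0,-0.03],[0,0,-0.06],[0,0,-0.06],[0,0,-0.06],[0,0,-0.06],[0,0,-0.06],[0.02,-0.01,-0.04],[0.05,-0.025,0],[0.06,-0.03,0],[0.06,-0.03,0]]' --rotation '[[0,0,0],[0,0,0],[0,0,0],[0,0,0],[0,0,0],[0,0,0],[0,0,0],[0,0,0],[0,0,0],[0,0,0]]'

```text
clock: 41.88
position: [0.571, 0.0812, 0.3016]
tool_rot: [-3.141, -0.0, 1.48]
force: [1.0, 0.8, 0.5]
grip_width: 0.0599
```

Call:
move_arm --jaw '[255,255,255,255]' --dp '[[0.06,-0.03,0],[0.04,0,0],[0.02,0,0],[0,0,0]]' --rotation '[[0,0,0],[0,0,0],[0,0,0],[0,0,0]]'

```text
clock: 42.38
position: [0.5566, 0.1777, 0.3008]
tool_rot: [-3.14, 0.001, 1.481]
force: [-0.4, -0.9, -0.6]
grip_width: 0.0605
```

```bash
python3 - <<'E'
from h import *
s=bot.observe();print(s["position"],s["tool_rot"],s["force"],s["clock"],s["grip_width"])
print(rel([.5599,.2252,.1605],1.483))
for b in brown("wrist",z=s["position"][2]+.01,save="pics/w14.png"): print("w",b)
E
```

```text
[0.55659913 0.17770195 0.30076797] [-3.14046137e+00  9.19337966e-04  1.48128409e+00] [-0.38068768 -0.93666691 -0.58931741] 42.375 0.06052105147507333
[[0.0597, -0.001, 0.1753], [-0.0004, 0.0003, -0.0005]]
w ([291, 107, 53, 54, 2164], [317.1, 133.0], [0.5623, 0.2414, 0.3108])
w ([265, 210, 105, 91, 7401], [317.1, 254.3], [0.5569, 0.1817, 0.3108])
w ([418, 253, 63, 43, 1595], [447.3, 272.9], [0.6225, 0.1651, 0.3108])
```

Call:
move_arm --jaw '[255,255,255,255,255,255,255,255,255,255]' --dp '[[0.038,-0.001,0],[0.02,0,0],[0,0,0],[0,0,0.05],[0,0,0.05],[0,0,0.03],[0,0,0.02],[0,0,0.015],[0,0,0.01],[0,0,0]]' --rotation '[[0,0,0],[0,0,0],[0,0,0],[0,0,0],[0,0,0],[0,0,0],[0,0,0],[0,0,0],[0,0,0],[0,0,0]]'

```text
clock: 43.68
position: [0.5597, 0.2238, 0.1606]
tool_rot: [-3.14, 0.001, 1.481]
force: [0.5, 0.3, 0.3]
grip_width: 0.0602
```

Call:
move_arm --jaw '[0,0,0,0,0,0,255,255,255,255]' --dp '[[0,0,0.001],[0,0,0],[0,0,0],[0,0,-0.03],[0,0,-0.05],[0,0,0],[0,0,0],[0,0,0],[0,0,0],[0,0,0]]' --rotation '[[0,0,0],[0,0,0],[0,0,0],[0,0,0],[0,0,0],[0,0,0],[0,0,0],[0,0,0],[0,0,0],[0,0,0]]'

```text
clock: 44.92
position: [0.5596, 0.2238, 0.2235]
tool_rot: [-3.14, 0.001, 1.481]
force: [1.3, -0.1, -0.1]
grip_width: 0.0121
```

Call:
move_arm --jaw '[255,255,255,255,255,255,255,255,255,255]' --dp '[[0.0015,0,0.03],[0,0,0.02],[0,0,0.01],[0,0,0.01],[0,0,0.01],[0,0,0.01],[0,0,0.01],[0,0,0.01],[0,0,0.003],[0,0,0]]' --rotation '[[0,0,0],[0,0,0],[0,0,0],[0,0,0],[0,0,0],[0,0,0],[0,0,0],[0,0,0],[0,0,0],[0,0,0]]'

```text
clock: 46.18
position: [0.5606, 0.2254, 0.1342]
tool_rot: [3.141, -0.0, 1.481]
force: [-0.1, 0.4, 9.0]
grip_width: -0.0002
```

Call:
move_arm --jaw '[255,255,255,0,0,0,0]' --dp '[[0,0,-0.008],[0,0,-0.008],[0,0,-0.05],[0,0,-0.07],[-0.03,0,-0.07],[-0.06,0,0],[0,0,0]]' --rotation '[[0,0,0],[0,0,0],[0,0,0],[0,0,0],[0,0,0],[0,0,0],[0,0,0]]'

```text
clock: 47.05
position: [0.5536, 0.1499, 0.2994]
tool_rot: [3.141, 0.001, 1.476]
force: [0.1, 0.5, 0.3]
grip_width: 0.072
```

```bash
python3 - <<'E'
from h import *
s=bot.observe();print(s["position"],s["tool_rot"],s["force"],s["clock"])
for b in brown("wrist",z=.136,save="pics/w15.png"): print(b)
for b in brown("top",z=.012,save="pics/top15.png"): print(b)
im=cv2.imread("pics/w15.png");cv2.imwrite("pics/v15.png",np.vstack([cv2.resize(im[0:230,180:460],(560,460)),]))
E
```

```text
[0.55362013 0.14992095 0.29943518] [3.14148595e+00 5.58323693e-04 1.47609384e+00] [0.11085113 0.53364682 0.29933063] 47.05
([291, 77, 54, 57, 2390], [317.0, 104.3], [0.5606, 0.2254, 0.136])
([421, 237, 64, 50, 1731], [450.1, 258.6], [0.6985, 0.0398, 0.136])
([319, 131, 24, 26, 312], [329.9, 145.1], [0.7464, -0.0384, 0.012])
([501, 246, 14, 43, 130], [507.6, 267.0], [0.3142, -0.627, 0.012])
```

View pics/v15.png

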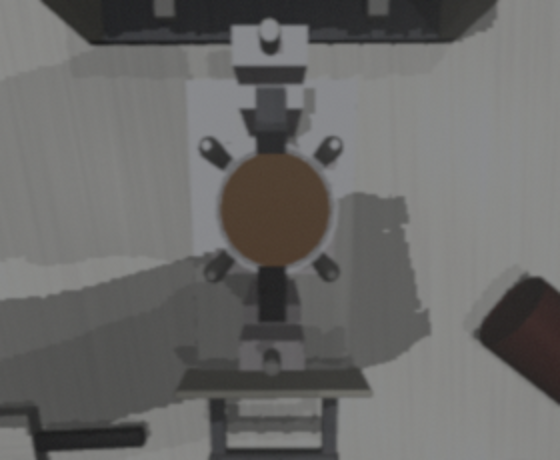

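Call:
move_arm --jaw '[0,0,0,135,135,135,135,135,135,135]' --dp '[[-0.05,0,0],[-0.05,0,0],[-0.014,0,0],[0,0,0],[0,0,0],[0,0,0],[0,0,0],[0,0,0],[0,0,0],[0,0,0]]' --rotation '[[0,0,0],[0,0,0.05],[0,0,0.055],[0,0,0.055],[0,0,0.055],[0,0,0.055],[0,0,0.055],[0,0,0.055],[0,0,0.055],[0,0,0.055]]'

```text
clock: 48.4
position: [0.5436, 0.0642, 0.2979]
tool_rot: [3.141, 0.002, -0.063]
force: [-0.7, 0.6, -0.5]
grip_width: 0.04
```

Call:
move_arm --jaw '[135,135]' --dp '[[0,0,0],[0,0,0]]' --rotation '[[0,0,0.01],[0,0,0]]'

```text
clock: 48.65
position: [0.5435, 0.0636, 0.298]
tool_rot: [3.14, 0.002, -0.086]
force: [-0.5, 1.6, 0.9]
grip_width: 0.0399
```

```bash
python3 - <<'E'
from h import *
s=bot.observe();print(s["position"],s["tool_rot"],s["clock"],s["grip_width"]);print(rel([.5449,.0592,.045],-.087))
E
```

```text
[0.54351636 0.06356828 0.29804143] [ 3.14044284e+00  1.80236947e-03 -8.60532849e-02] 48.65 0.03994818718447292
[[0.0028, 0.0049, 0.3163], [0.0004, 0.0006, 0.0003]]
```

Call:
move_arm --jaw '[135,135,135,135,135,135,255,255,255,255]' --dp '[[0.002,0.005,0],[0,0,0.07],[0,0,0.07],[0,0,0.07],[0,0,0.07],[0,0,0.036],[0,0,0],[0,0,0],[0,0,0],[0,0,0]]' --rotation '[[0,0,0],[0,0,0],[0,0,0],[0,0,0],[0,0,0],[0,0,0],[0,0,0],[0,0,0],[0,0,0],[0,0,0]]'

```text
clock: 49.9
position: [0.5444, 0.0595, 0.046]
tool_rot: [3.141, 0.001, -0.088]
force: [5.2, 3.5, -30.9]
grip_width: 0.0131
```

Call:
move_arm --jaw '[255,255,255,255,255,255,255,255,255,255]' --dp '[[0,-0.01,0],[0,-0.02,0],[0,-0.025,0],[0,-0.025,0],[0,-0.025,0],[0,-0.025,0],[0,-0.025,0],[0,-0.02,0],[0,-0.015,0],[0,0,0]]' --rotation '[[0,0,0],[0,0,0],[0,0,0],[0,0,0],[0,0,0],[0,0,0],[0,0,0],[0,0,0],[0,0,0],[0,0,0]]'

```text
clock: 51.15
position: [0.5581, 0.2115, 0.046]
tool_rot: [-3.141, 0.001, -0.088]
force: [-3.3, 2.0, -5.9]
grip_width: 0.0135
```

Call:
move_arm --jaw '[255,255,255,255]' --dp '[[0,-0.006,0],[0,-0.004,0],[0,-0.002,0],[0,0,0]]' --rotation '[[0,0,0],[0,0,0],[0,0,0],[0,0,0]]'

```text
clock: 51.65
position: [0.5587, 0.219, 0.046]
tool_rot: [3.141, 0.002, -0.091]
force: [-6.1, -1.3, -2.7]
grip_width: 0.0134
```

Call:
move_arm --jaw '[255,255,255]' --dp '[[0,-0.003,0],[0,-0.002,0],[0,0,0]]' --rotation '[[0,0,0],[0,0,0],[0,0,0]]'

```text
clock: 52.02
position: [0.5587, 0.219, 0.0459]
tool_rot: [3.137, 0.003, -0.093]
force: [-11.4, -20.7, 4.8]
grip_width: 0.0132
```

Firm stop at −21 N with no further travel: home. Release, retreat and check.

Call:
move_arm --jaw '[255,135,135,135,135,135,135,135,135,135]' --dp '[[0,0.002,0],[0,0,0],[0,0,0],[0,0,0],[0,0,-0.05],[0,0,-0.07],[0,0,-0.07],[0,0,-0.07],[0,0.06,-0.05],[0,0.07,0]]' --rotation '[[0,0,0],[0,0,0],[0,0,0],[0,0,0],[0,0,0],[0,0,0],[0,0,0],[0,0,0],[0,0,0],[0,0,0]]'

```text
clock: 53.28
position: [0.5511, 0.1179, 0.2962]
tool_rot: [-3.14, -0.003, -0.088]
force: [0.8, -0.9, -0.2]
grip_width: 0.0403
```

Call:
move_arm --jaw '[135,135,135]' --dp '[[0,0.02,0],[0,0,0],[0,0,0]]' --rotation '[[0,0,0],[0,0,0],[0,0,0]]'

```text
clock: 53.65
position: [0.5488, 0.1041, 0.2932]
tool_rot: [3.141, 0.002, -0.088]
force: [-0.3, 0.3, 0.2]
grip_width: 0.0401
```

```bash
python3 - <<'E'
from h import *
s=bot.observe();print(s["position"],s["tool_rot"],s["force"],s["clock"])
c=calibration("wrist");w=grab_frame("wrist");t=grab_frame("top")
cv2.imwrite("pics/v16.png",np.vstack([w[:250],cv2.resize(t[100:300,60:572],(640,250))]))
print("bar home px",w2px(c,[.6011,.2120,.072]),w2px(c,[.5163,.2218,.072]))
E
```

```text
[0.54882559 0.10411072 0.29317103] [ 3.14086730e+00  1.74220279e-03 -8.84557260e-02] [-0.34509848  0.34682075  0.22192273] 53.65
bar home px [225.08988221 132.06639519] [229.52898655 199.05086833]
```

View pics/v16.png

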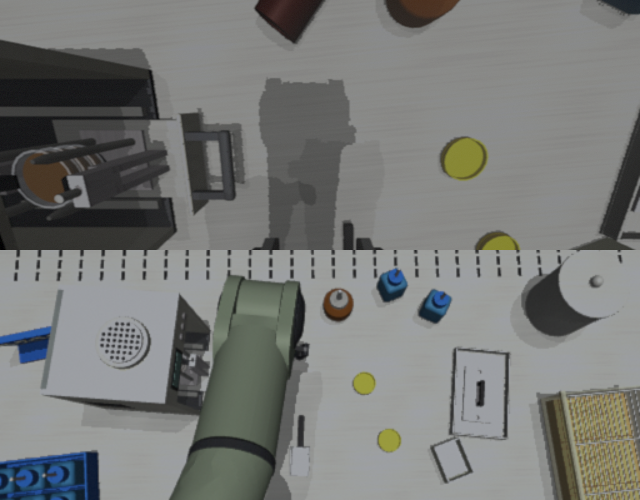

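```bash
python3 - <<'E'
from h import *
c=calibration("wrist");w=cv2.imread("pics/v16.png");c1=dict(c);c1["T"]=np.load("w1.npy");w1=cv2.imread("pics/w1.png")
for n,i,cc,r,x in(("start",w1,c1,162,230),("now",w,c,165,214)):
    p=i[r-8:r+9,x:x+32].mean((0,2)); print(n,x,p.round().astype(int).tolist())
    e=[k for k in range(len(p)) if p[k]<75]; print(e and (x+e[0],x+e[-1]), e and px2w(cc,x+np.mean([e[0],e[-1]]),r,.072))
E
```

```text
start 230 [134, 134, 134, 134, 134, 134, 131, 114, 80, 62, 64, 67, 69, 71, 70, 66, 59, 51, 42, 46, 63, 77, 82, 83, 83, 83, 84, 93, 111, 125, 127, 129]
(239, 250) [0.56144111 0.21658829 0.072     ]
now 214 [134, 134, 134, 134, 134, 128, 107, 78, 63, 64, 68, 69, 70, 69, 64, 57, 48, 41, 50, 73, 88, 84, 79, 79, 82, 83, 83, 83, 84, 96, 114, 124]
(222, 233) [0.56076386 0.216107   0.072     ]
```

```bash
python3 -c "
from workcell import workorder;print(workorder.job_done())"
```

```text
the job is handed in; nothing more can be done
None
```

The sampler is reloaded and I handed the job in at about 54 s, well inside the 210 s limit. No verdict came back.

I pulled the tray to its stop, lifted the cover straight up off its pins and laid it in the wash tray. Three contact plates were on the bench, and I pressed each one past the pawls. I then pushed the tray home and moved the arm clear, so it touches nothing. One plate had been knocked a few centimetres aside partway through. I found it again in the camera images and loaded it normally.

**Last checks:**
- **Plates:** the picture after each press showed the pawls over a level plate, centred to about 1 mm. Pressing force rose 6, 7, then 9 N, as expected for a growing stack. No other brown plate was visible on the bench.
- **Cover:** the final top picture shows it lying inside the wash tray. I judged it flat by eye and did not measure its tilt.
- **Tray:** it met a firm stop with about 21 N of push, and the handle bar is within 0.5 mm of where it started.
- **Bench items:** the bottles, flask, scoop, box and both yellow look-alikes appear where they began. The arm hid the brown tube in that last top picture, but the wrist view showed it in place. I did not measure these positions.

**One odd reading:** a downward force of about 31 N showed up at the moment I gripped the handle for the push home. It fell off as the tray began to move and is below the limits.

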